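# Clear the arbor out of the bench chuck and close the chuck

### The arm

A 6-joint arm with a two-finger parallel gripper is mounted at the origin on the work surface; the furniture and walls round the work are solid. World frame = base frame: x ahead of the robot, y to its left, z up, the work surface at z = 0. Lengths are in m, angles in rad, forces in N, time in s.
With the tool pointing down it reaches from about 0.325 to 0.775 m from the base axis. Payload 5.5 kg.
Tool frame: the origin (TCP) lies on the mounting face of the last link; the fingertips stand 182 mm ahead of it and the grasp point (between the pads) lies r.grip_depth ahead of it (r.grip_depth is the distance from the TCP to the grasp point, in m); z points along the fingers, y is the line along which they close (so a half turn about z gives the same grasp; the last joint's range is limited). The gripper opens to 88 mm and grips with 3 to 60 N. Pads are 20 mm wide; open, the fingers measure 115 mm over their backs; the gripper's body (75 mm by 178 mm) begins 61 mm behind the grasp point.
Start: joints at [-1.225, 0.091, 1.231, -0, 1.82, -0.057], TCP at [0.235, -0.552, 0.405] pointing down, gripper open.
Joint ranges: [-2.87, 2.87], [-0.86, 2.18], [0.17, 2.46], [-1.51, 4.65], [0.06, 2.69], [-2.65, 2.65]. Speed limits (rad/s): [2.57, 2.57, 3.01, 3.14, 3.14, 3.14].

### API

Orientations are given as a 3x3 rotation matrix whose columns are the frame's x, y, z axes.
In Python, from bench import r, probe_bus, read_camera gives the robot as it stands (r), with the cameras as plain functions and the readings (probe_bus).
- The arm moves only by the tool nudge_tcp, called in YAML: its name, and indented under it one key for each argument. Schema: {"type":"object","properties":{"increments":{"type":"array","items":{"type":"array","prefixItems":[{"type":"array","items":{"type":"number"},"minItems":3,"maxItems":3},{"type":"array","items":{"type":"number"},"minItems":3,"maxItems":3},{"type":"number"}],"minItems":3,"maxItems":3},"minItems":1,"maxItems":12},"grip_n":{"type":"number"},"only":{"type":"string"},"quiet":{"type":"boolean"},"lines":{"type":"string"}},"required":["increments"],"additionalProperties":false}. increments is a list of rows, 1 to 12 of them, each written [[dx, dy, dz], [rx, ry, rz], opening]: dx, dy, dz in shares of 0.6 m (1.0 is 0.6 m), then a rotation vector rx, ry, rz in normalised numbers (1 is 60 degrees), then the opening from 0.0 (shut) to 1.0 (fully open); each row shifts and turns the commanded pose from where the row before left it, along the tool's axes as they then stand; what a row does not reach is not made up. A row lasts 1/8 s, in which the tool goes at most 0.0625 m and 0.188 rad, less where a joint would pass 70% of its speed; a pose out of reach is approached as far as the arm can. The fingers move at their own pace and stop on an object; grip_n is the grip in N (left out, the last holds). Time passes only in rows, so rows that do not move let the fingers close. The tool returns the time, the measured TCP pose, the force, the opening and the grip force at its end. only (a regular expression) keeps the lines of the reply that match it, lines (a string "A,B") keeps lines A to B, and quiet returns only ok. Shift and turn numbers lie between -1 and 1, and a call with a number outside is refused. Input that does not fit is refused with a message, and nothing moves.
- probe_bus.state(): the state, without advancing time (a new reading comes with each control period).
- read_camera(name): name is "scene" or "top"; returns a dict with "frame" (384x512x3 uint8, red, green, blue), "fx", "fy", "cx", "cy" (pixels), "R" (3x3) and "t" (3): a world point X has camera coordinates R X + t. Camera axes: x right, y down, z forward; pixel columns grow to the right and rows downward; lengths in m; the calibration is good to about 2 mm. A picture is of the moment at which its call begins. There is no depth.
- r.job_done(): hands the job in; it is judged then, once.
The state is a dict: "time": time; "q": joint angles; "joint_vel": joint speeds; "tau": joint torques, N m; "position": TCP position; "tool_rot": TCP orientation; "contact_force": force on the tool from outside, world axes, zero at the start; "ft_torque": the same for the moment, N m; "finger_gap": opening from 0.0 (shut) to 1.0 (fully open); "grasp_force": force on a finger pad.
Only numpy, scipy, OpenCV 4.12 (cv2) and the standard library are available. Lean on these libraries where they do the work, as an engineer would, in place of code of your own. Each camera call takes 0.05 s, during which the arm holds its last target. There are 200 camera calls.

### The job

Model turning is over for the day: take the cone-pointed arbor out of the bench chuck and stand it, stem down and fully home, in the free middle hole of the wooden arbor block. The chuck's knurled spring collar locks the arbor in: pull the collar straight up against its spring, turn it anticlockwise (seen from above) to the end stop and let it settle on its two pins, where it stays open; once the arbor is put away, close the collar again, turned back and sprung fully down, to keep plaster dust out. Leave the two other arbors in the block, the two screw jars next to the chuck and the block and the plaster rod between them standing where they are.

Things in the scene. Friction and masses are not known exactly. Their poses are not given: they have to be found in the camera images.
- chuck: Fixed bench chuck: grey round foot 92 mm wide, 12 mm thick, a 54 mm shoulder to z 36 mm, then a vertical steel barrel inside the collar. Origin: centre of the underside, on the bore's vertical axis; z up. In its frame the seated arbor's ears lie along +x and -x, in slots of the barrel's rim; two 5 mm bayonet pins stick out of the barrel along +y and -y at z 48 mm.
- chuck_axis (a point): Centre of the floor of the chuck's bore, 16 mm above the table, on the chuck's axis; the foot of the seated arbor stands on it. The bore is 18 mm wide; the barrel's rim is at z 80 mm.
- collar_lift (a joint): Height of the collar above closed, 0 to 0.013 m. A spring presses it down with 6 N (0) to 10 N (0.013), plus 2 N of weight. At 0 its skirt's two notches straddle the pins: it cannot turn. From 0.0083 up it clears the pins and turns (lift to 0.011). Let down at the open end stop it rests on the pins, in shallow dents, at about 0.0065 and stays; to turn it back, lift it 2 to 5 mm again first.
- collar_turn (a joint): Turn of the collar about the vertical axis, 0 (closed) to 1.257 rad (72 degrees, open, end stop), growing anticlockwise seen from above; it turns easily once lifted. At 0 its two inward lugs lie over the arbor's ears and lock it in; open, the ears pass straight up through the gaps. Within 0.08 of 0 the notches meet the pins and the spring drives the collar down home.
- collar_grip (a point): On the axis of the collar, a round knurled steel sleeve 52 mm in diameter and 49 mm tall, 10 mm below its top face; moves with the collar. Closed, the collar reaches from z 43 to 92 mm and this point is at z 82 mm. It may be gripped across any diameter. The arbor's head sticks up through it to z 124 mm.
- cone_arbor: The steel arbor to put away, 108 mm long, about 0.16 kg. Origin: centre of its foot, z up along it. Stem 16 mm in diameter from 0 to 60 mm; two ears, 37 mm over both along x, 7 mm along y, from 60 to 69 mm; head 22 mm in diameter from 60 to 101 mm; blunt cone to 108 mm. It starts seated in the chuck: 32 mm of it stand above the closed collar, 25 mm above the open one.
- arbor_foot (a point): Centre of the cone arbor's foot (its lower end).
- arbor_head (a point): On the cone arbor's axis 94 mm above its foot, in the part of the head (22 mm in diameter) that can be gripped.
- arbor_block: Fixed wooden block 66 x 190 x 50 mm (x, y, z) with three vertical holes, 19 mm wide and 42 mm deep, in a row along its y axis, 57 mm apart; the middle one is free. Origin: centre of the underside, under the middle hole.
- free_bore (a point): Centre of the mouth of the free middle hole, 50 mm above the table.
- bore_floor (a point): Centre of the floor of the free middle hole, 8 mm above the table: the arbor's foot stands there when fully home, its ears then 18 mm above the block.
- disc_arbor: Loose arbor in the block's hole at +y, foot on the hole's floor: same stem and ears, head with a disc 38 mm across on top, 102 mm long. Origin: centre of its foot.
- pin_arbor: Loose arbor in the block's hole at -y: same stem and ears, head 22 mm with a 12 mm pin on top, 118 mm long. Origin: centre of its foot.
- near_jar: Loose screw jar of glaze, 55 mm in diameter, 76 mm high, its axis about 80 mm from the chuck's axis, on the chuck's -x side. Origin: centre of its underside.
- block_jar: Loose screw jar, alike, 55 mm in diameter, 76 mm high, its axis 80 to 95 mm from the block's middle on the block's -x side. Origin: centre of its underside.
- board_edge (a point): On the top front edge of the fixed upright board along the table's back: its front face is at this x, y -1.1 to 0.295 m, 292 mm high. A lamp head hangs over it (z over 0.33, y -0.11 to 0.10), 12 mm in front of its face. Keep the arm in front of both. Also fixed: a 238 mm jar of brushes at (0.45, -0.115), jars near (0.455, 0.11), forms up to 226 mm at y > 0.42, tool chest at y < -0.48.
- plaster_rod: Loose plaster rod, 65 mm in diameter, 176 mm high, standing between the chuck and the block, in the middle. Origin: centre of its underside.

How it is judged:
By the outcome, as a careful person would: the job done as asked, in the order asked, and still so for the second after the job is handed in, with the robot touching nothing.
It also fails if it takes over 72 s, if anything falls off the work surface, if the arm or the gripper's body presses on something with over 40 N, if the wrist force passes 120 N, or if a joint passes its speed limit or range.

## Working session

There is one attempt and no reset: what is moved stays moved. The work goes in short steps, Python scripts to look and compute and a tool call to move; the robot and the scene stay as the last step left them, time stands still between calls to the robot, and variables do not carry over. Pictures are saved under pics/ and viewed, at most 12 in all, crops included, and the job is handed in when it is done.

```bash
ls; mkdir -p pics; python3 - <<'E'
from bench import r, probe_bus, read_camera
import cv2,numpy as np
s=probe_bus.state();print(s['time'],s['position'],s['tool_rot'],r.grip_depth,s['finger_gap'])
for n in("scene","top"):
    c=read_camera(n);cv2.imwrite(f"pics/{n}0.png",c["frame"][:,:,::-1]);print(n,c['fx'],c['fy'],c['cx'],c['cy'],c['R'],c['t'], -np.array(c['R']).T@c['t'])
E
```

```text
bench.py
pics
0.0 [ 0.23520413 -0.55203206  0.40350569] [[ 9.19970190e-01  3.91987720e-01 -6.90867239e-04]
 [ 3.91988319e-01 -9.19968333e-01  1.85068527e-03]
 [ 8.98699173e-05 -1.97338717e-03 -9.99998049e-01]] 0.1633 0.9965489667777232
scene 398.34202622581785 398.34202622581785 265.63244048663887 197.7047770959704 [[ 0.51780784 -0.85544301 -0.00960699]
 [-0.56606064 -0.33417877 -0.75359134]
 [ 0.641444    0.39565364 -0.657273  ]] [-0.18948088  0.33847336  1.08039891] [-0.40330427 -0.47644324  0.96336729]
top 354.13785697894826 354.13785697894826 258.9199062592982 188.68619595844825 [[-0.01562028 -0.99979311  0.01302854]
 [-0.98024073  0.01274247 -0.19739744]
 [ 0.19719058 -0.01585451 -0.98023697]] [-0.00272678  0.40191408  1.29462081] [0.13864293 0.01267798 1.34840751]
```

View pics/scene0.png

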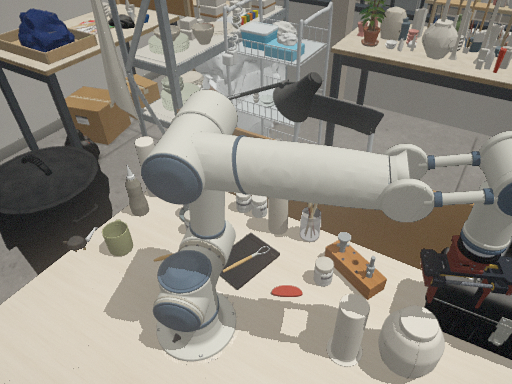

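View pics/top0.png

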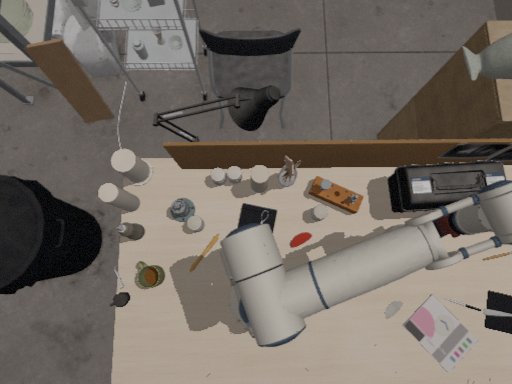

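The scene view shows the block (356,267), pin arbor (372,263), disc arbor (344,240) and block jar (323,268). The chuck, near (185,215), is hidden behind the arm. The top view shows the chuck near (181,208), near jar (195,224), block (337,195), block jar (320,213) and rod (260,180). I'll enlarge the chuck and the block.

```bash
cat > h.py <<'E'
from bench import r, probe_bus, read_camera
import cv2,numpy as np
def cam(n):
    c=read_camera(n);c['R']=np.array(c['R']);c['t']=np.array(c['t']);return c
def ray(c,u,v):
    d=c['R'].T@np.array([(u-c['cx'])/c['fx'],(v-c['cy'])/c['fy'],1]);return -c['R'].T@c['t'],d
def plane(c,u,v,z):
    o,d=ray(c,u,v);return o+d*(z-o[2])/d[2]
def proj(c,X):
    p=c['R']@np.array(X)+c['t'];return np.array([c['cx']+c['fx']*p[0]/p[2],c['cy']+c['fy']*p[1]/p[2]])
def tri(a,b):
    A=[];B=[]
    (o1,d1),(o2,d2)=a,b
    s=np.linalg.lstsq(np.c_[d1,-d2],o2-o1,rcond=None)[0]
    p,q=o1+s[0]*d1,o2+s[1]*d2
    return (p+q)/2,np.linalg.norm(p-q)
def crop(c,x,y,w,h,k):
    return cv2.resize(c['frame'][y:y+h,x:x+w,::-1],None,fx=k,fy=k,interpolation=cv2.INTER_CUBIC)
E
python3 - <<'E'
from h import *
c=cam("top")
cv2.imwrite("pics/t1.png",np.hstack([crop(c,160,185,60,60,6.5),crop(c,300,165,62,60,6.5)]))
for n,u,v,z in [("head",181,202,.124),("collar",181,206,.092),("foot",181,212,.0),("njar",195,223,.076),("bjar",320,212,.076),("block",336,194,.05),("rod",260,174,.176)]:print(n,plane(c,u,v,z).round(3))
E
```

```text
head [0.341 0.266 0.124]
collar [0.332 0.272 0.092]
foot [0.323 0.29  0.   ]
njar [0.272 0.223 0.076]
bjar [ 0.306 -0.228  0.076]
block [ 0.376 -0.296  0.05 ]
rod [ 0.425 -0.011  0.176]
```

View pics/t1.png

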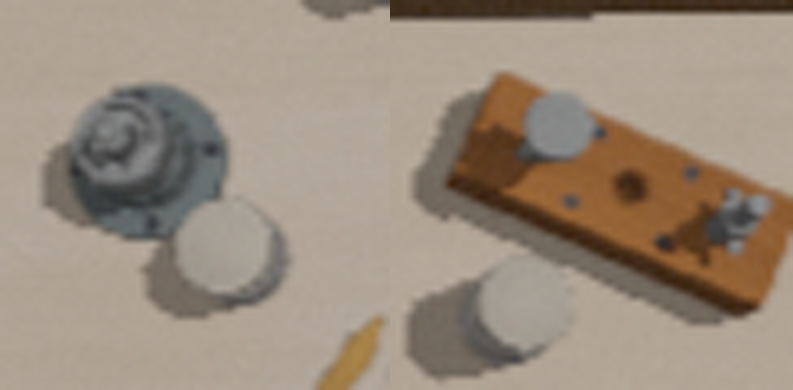

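The left crop shows the chuck foot centred at (149,160), collar and head at (113,140), and the near jar at (222,245), lower right. In the right crop, the free hole is at (631,186), disc arbor at (560,125), pin arbor at (740,220) and block jar at (525,305). Next I'll swing the upper arm out of the scene view.

Careful with the scale: shifts go in shares of 0.6 m and turns go in shares of 60 degrees. That gives: 0.04 m / 0.6 = 0.0667, -0.035 m / 0.6 = -0.0583.

nudge_tcp:
  increments:
    - [[-0.0583,0.0667,-0.025],[0,0,0],1]
    - [[-0.0583,0.0667,-0.025],[0,0,0],1]
    - [[-0.0583,0.0667,-0.025],[0,0,0],1]

```text
time: 0.52
position: [0.1852, -0.7047, 0.4499]
tool_rot: [[0.92, 0.392, 0.0], [0.392, -0.92, 0.0], [0.0, -0.0, -1.0]]
contact_force: [1.0, -0.2, 0.3]
finger_gap: 1.004
grasp_force: 0.0
```

```bash
python3 - <<'E'
from h import *
c=cam("scene")
p=proj(c,[.33,.28,.06]);print(p, proj(c,[.376,-.296,.05]))
x,y=p.astype(int)
cv2.imwrite("pics/s1.png",np.hstack([crop(c,x-30,y-30,64,64,6),crop(c,310,225,80,80,4.8)]));print(x,y)
E
```

```text
[190.04838087 201.47012635] [353.33317449 261.2406564 ]
190 201
```

View pics/s1.png

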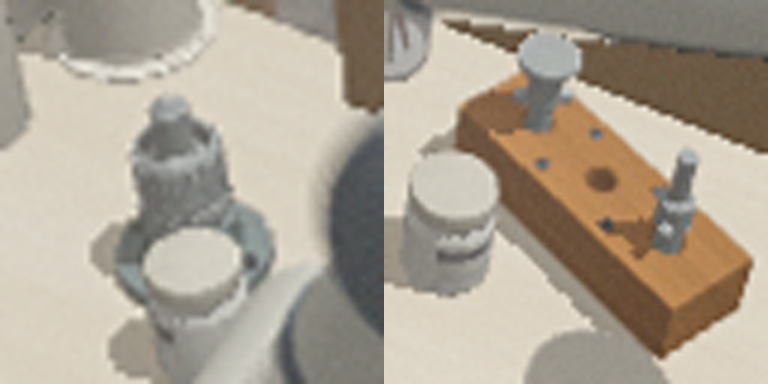

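In the left scene crop, the arbor tip is at (170,99), the collar top ring around (180,150), and the jar lid at (193,262) hides part of the foot. In the right crop, the free hole is at (602,180), with the disc (550,57) and pin (687,157) arbors on either side. Now the numeric measurement.

```bash
python3 - <<'E'
from h import *
T=cam("top");S=cam("scene")
def sub(c,x,y,w,h,k=4):
    f=cv2.resize(c['frame'][y:y+h,x:x+w],None,fx=k,fy=k,interpolation=cv2.INTER_CUBIC)
    back=lambda p:(np.array(p)+.5)/k-.5+np.array([x,y]);return f,back
def big(m):
    cs,_=cv2.findContours(m.astype(np.uint8),cv2.RETR_EXTERNAL,cv2.CHAIN_APPROX_NONE);return max(cs,key=cv2.contourArea)
# holes
hp={}
for n,c,b in(("top",T,(331,187,12,13)),("scene",S,(349,256,13,13))):
    f,bk=sub(c,*b);v=f.astype(int).max(2);m=v<(v.min()+np.median(v))/2+10
    k=big(m);e=cv2.fitEllipse(k);hp[n]=bk(e[0]);print(n,"hole",hp[n],np.array(e[1])/4,plane(c,*hp[n],.05).round(4))
print("hole tri",tri(ray(T,*hp["top"]),ray(S,*hp["scene"])))
# block orange
bc={}
for n,c,b in(("top",T,(300,165,66,60)),("scene",S,(310,225,90,80))):
    f,bk=sub(c,*b);hsv=cv2.cvtColor(f,cv2.COLOR_RGB2HSV);m=(hsv[...,0]<20)&(hsv[...,1]>110)&(hsv[...,2]>(120 if n=='top' else 145))
    m=cv2.morphologyEx(m.astype(np.uint8),cv2.MORPH_CLOSE,np.ones((9,9)))
    k=cv2.convexHull(big(m));P=np.array([plane(c,*bk(p[0]),.05)[:2] for p in k],np.float32)
    R=cv2.minAreaRect(P*1000);print(n,"block",R)
# teal foot
fp={}
for n,c,b in(("top",T,(165,192,36,36)),("scene",S,(170,190,40,40))):
    f,bk=sub(c,*b);g=f.astype(int);m=((g[...,2]-g[...,0])>8)
    k=big(m);P=np.array([plane(c,*bk(p),.012)[:2] for p in cv2.convexHull(k)[:,0]],np.float32)*1000
    print(n,"foot",cv2.minEnclosingCircle(P),P.min(0),P.max(0),m.sum()/16)
    cv2.imwrite(f"pics/m_{n}.png",m*255)
print(tri(ray(T,*((np.array([108,138])+.5)/6.5-.5+[160,185])),ray(S,*((np.array([170,99])+.5)/6-.5+[160,171]))),'tip')
# jars: light lids
E
```

```text
top hole [336.59181023 193.28136015] [4.61827278 5.25469589] [ 0.3785 -0.2987  0.05  ]
scene hole [354.96801329 261.97241592] [4.8407464  6.43811274] [ 0.3758 -0.3012  0.05  ]
hole tri (array([ 0.37955702, -0.3000336 ,  0.04537513]), np.float64(0.0006183312509775706))
top block ((371.5802001953125, -311.13623046875), (159.66563415527344, 65.24794006347656), 64.77930450439453)
scene block ((369.5226745605469, -312.0224609375), (164.4628448486328, 65.32926940917969), 64.96585845947266)
top foot ((321.174072265625, 247.51934814453125), 12.235360145568848) [309.7079  241.08939] [332.66528 254.2734 ] 45.625
scene foot ((305.16876220703125, 185.25254821777344), 16.754484176635742) [289.63885 174.65077] [318.77396 195.60753] 23.625
(array([0.32936478, 0.28034884, 0.12388424]), np.float64(0.004321583009339615)) tip[ WARN:0@4.243] global loadsave.cpp:1063 imwrite_ Unsupported depth image for selected encoder is fallbacked to CV_8U.
```

```bash
python3 - <<'E'
from h import *
T=cam("top");S=cam("scene")
f=T['frame'].astype(int);d=f[...,2]-f[...,0]
print(d[196:226,168:204])
f=S['frame'].astype(int);d=f[...,2]-f[...,0]
print(d[184:224,176:208])
E
```

```text
[[-27 -29 -29 ... -25 -25 -25]
 [-29 -28 -27 ... -26 -27 -26]
 [-27 -28 -28 ... -25 -26 -25]
 ...
 [-23 -24 -25 ... -16  -7  -8]
 [-26 -25 -25 ... -14 -10  -9]
 [-26 -26 -26 ... -11  -7  -7]]
[[-21 -21 -16 ... -24 -25 -25]
 [-27 -26 -25 ... -24 -25 -23]
 [-25 -25 -27 ... -25 -24 -25]
 ...
 [-24 -23 -23 ... -12 -12 -11]
 [-25 -25 -24 ... -11 -11 -12]
 [-25 -25 -25 ... -12 -13 -13]]
```

```bash
python3 - <<'E'
from h import *
from scipy.optimize import least_squares
T=cam("top");S=cam("scene");k=4
for n,c,(x,y,w,h) in(("top",T,(163,190,38,38)),("scene",S,(168,175,44,48))):
    f=cv2.resize(c['frame'][y:y+h,x:x+w],None,fx=k,fy=k,interpolation=cv2.INTER_CUBIC).astype(int)
    d=f[...,2]-f[...,0]
    for th in(-12,-8):
        m=(d>th).astype(np.uint8);m=cv2.morphologyEx(m,cv2.MORPH_OPEN,np.ones((5,5)))
        cs,_=cv2.findContours(m,cv2.RETR_EXTERNAL,cv2.CHAIN_APPROX_NONE);q=max(cs,key=cv2.contourArea)[:,0]
        P=np.array([plane(c,*((p+.5)/k-.5+[x,y]),.012)[:2] for p in q])*1000
        r0=np.hypot(*(P-[328,281]).T);P=P[abs(r0-46)<8]
        for fix in(0,1):
            s=least_squares(lambda s:np.hypot(P[:,0]-s[0],P[:,1]-s[1])-(46 if fix else s[2]),[328,281,46],loss='soft_l1')
            print(n,th,len(P),s.x.round(1))
    v=f.max(2).astype(np.uint8);cv2.imwrite(f"pics/m_{n}.png",cv2.resize(f.astype(np.uint8)[...,::-1],None,fx=2,fy=2))
a=cv2.imread("pics/m_top.png");b=cv2.imread("pics/m_scene.png");H=384
cv2.imwrite("pics/pair.png",np.hstack([cv2.copyMakeBorder(a,0,H-a.shape[0],0,0,0),b]));print(a.shape,b.shape)
E
```

```text
top -12 266 [331.2 283.3  45.7]
top -12 266 [331.2 283.3  46. ]
top -8 258 [331.2 283.2  44.8]
top -8 258 [331.1 283.1  46. ]
scene -12 225 [327.2 277.1  46.6]
scene -12 225 [327.1 277.1  46. ]
scene -8 184 [327.8 277.2  45.7]
scene -8 184 [327.6 277.1  46. ]
(304, 304, 3) (384, 352, 3)
```

View pics/pair.png

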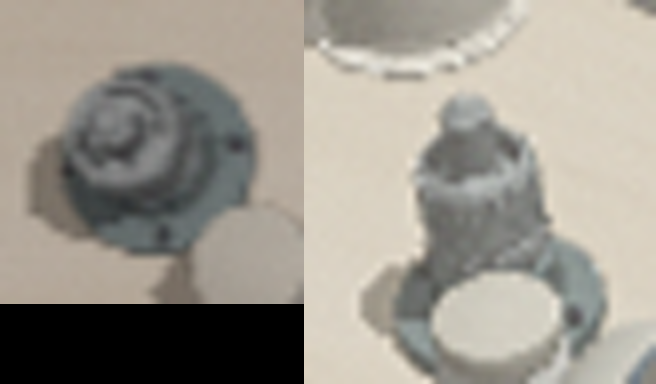

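The left crop shows the foot circle at (160,160) with the collar leaning left around the head at (110,125). In the right crop, the head tip is at (467,108), the collar rim around (475,165) and the foot is partly behind the jar. The two views average to a chuck axis of about (0.329, 0.280), tip z 0.124, which matches the text, and a free hole of about (0.377, -0.300). I'll move toward the chuck, passing the front of the rod high.

To row units: -0.0448 m / 0.6 = -0.0747, 0.0365 m / 0.6 = 0.0608.

nudge_tcp:
  increments:
    - [[0.0608,-0.0747,0],[0,0,0],1]
    - [[0.0608,-0.0747,0],[0,0,0],1]
    - [[0.0608,-0.0747,0],[0,0,0],1]
    - [[0.0608,-0.0747,0],[0,0,0],1]
    - [[0.0608,-0.0747,0],[0,0,0],1]
    - [[0.0608,-0.0747,0],[0,0,0],1]
    - [[0.0608,-0.0747,0],[0,0,0],1]
    - [[0.0608,-0.0747,0],[0,0,0],1]
    - [[0.0608,-0.0747,0],[0,0,0],1]
    - [[0.0608,-0.0747,0],[0,0,0],1]

```text
time: 2.12
position: [0.3444, -0.1451, 0.4501]
tool_rot: [[0.92, 0.393, 0.003], [0.393, -0.92, -0.001], [0.002, 0.003, -1.0]]
contact_force: [0.6, -0.2, 1.2]
finger_gap: 0.999
grasp_force: 0.0
```

```bash
cat >> h.py <<'E'
def d(x,y,z,yaw_y=None):
    s=probe_bus.state();R=np.array(s['tool_rot']);p=np.array(s['position']);w=np.array([x,y,z])-p
    a=np.degrees(np.arctan2(R[1,1],R[0,1]));print('pos',p.round(4),'yaw_y',round(a,2),'F',np.round(s['contact_force'],1),'tool delta',(R.T@w).round(4),'rz' ,None if yaw_y is None else round(-np.radians(yaw_y-a),4),'t',round(s['time'],2),'q',np.round(s['q'],2))
E
python3 -c "
from h import *
d(.329,.280,.32,-81)
c=cam('top');print(plane(c,300,168,.292))"
```

```text
pos [ 0.3444 -0.1451  0.4501] yaw_y -66.87 F [ 0.6 -0.2  1.2] tool delta [ 0.1525 -0.3973  0.1294] rz 0.2466 t 2.12 q [-0.49 -0.5   1.66  0.    1.98  0.68]
[ 0.41458302 -0.13212564  0.292     ]
```

To row units: -0.0497 m / 0.6 = -0.0828, 0.019 m / 0.6 = 0.0317, 0.123 rad / 1.0472 = 0.1175.

nudge_tcp:
  increments:
    - [[0.0317,-0.0828,0],[0,0,0],1]
    - [[0.0317,-0.0828,0],[0,0,0],1]
    - [[0.0317,-0.0828,0],[0,0,0],1]
    - [[0.0317,-0.0828,0],[0,0,0],1]
    - [[0.0317,-0.0828,0],[0,0,0],1]
    - [[0.0317,-0.0828,0],[0,0,0],1]
    - [[0.0317,-0.0828,0.05],[0,0,0],1]
    - [[0.0317,-0.0828,0.05],[0,0,0],1]
    - [[0,0,0.0583],[0,0,0.1175],1]
    - [[0,0,0.0583],[0,0,0.1175],1]
    - [[0,0,0],[0,0,0],1]

```text
time: 3.55
position: [0.3281, 0.2764, 0.3173]
tool_rot: [[0.987, 0.159, -0.003], [0.159, -0.987, -0.002], [-0.003, 0.002, -1.0]]
contact_force: [0.3, 0.8, 0.8]
finger_gap: 1.002
grasp_force: 0.0
```

```bash
python3 - <<'E'
from h import *
d(.329,.280,.2453,-81)
c=cam('top');s=cam('scene')
cv2.imwrite("pics/a.png",np.hstack([crop(c,150,170,66,66,5.8),crop(s,155,155,66,66,5.8)]))
E
```

```text
pos [0.3281 0.2764 0.3173] yaw_y -80.87 F [0.3 0.8 0.8] tool delta [ 0.0017 -0.0035  0.072 ] rz 0.0023 t 3.55 q [ 0.62 -0.38  1.81  0.    1.71  2.03]
```

View pics/a.png

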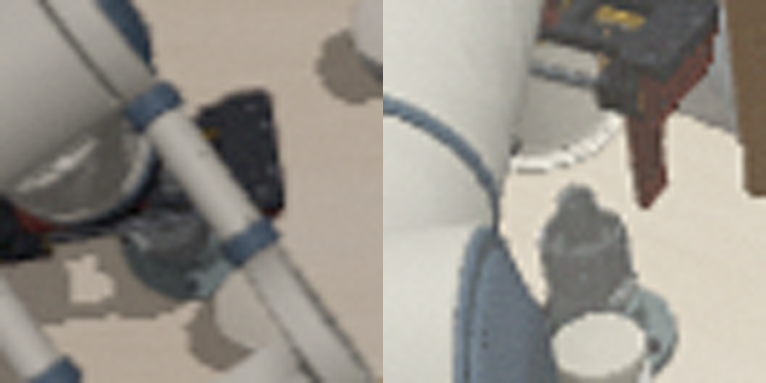

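The gripper hangs over the chuck: a finger tip shows at (650,200) right of the arbor, with the tip (575,190) between the fingers. Descend and grip the collar.

To row units: 0.02 m / 0.6 = 0.0333, -0.0035 m / 0.6 = -0.0058.

nudge_tcp:
  increments:
    - [[0.0028,-0.0058,0.02],[0,0,0],1]
    - [[0,0,0.0333],[0,0,0],1]
    - [[0,0,0.0333],[0,0,0],1]
    - [[0,0,0.0333],[0,0,0],1]
    - [[0,0,0],[0,0,0],1]
  grip_n: 40

```text
time: 4.28
position: [0.3304, 0.2803, 0.2447]
tool_rot: [[0.988, 0.156, -0.004], [0.156, -0.988, -0.003], [-0.005, 0.002, -1.0]]
contact_force: [0.9, -0.3, 0.6]
finger_gap: 1.001
grasp_force: 0.0
```

nudge_tcp:
  increments:
    - [[0,0,0],[0,0,0],0.7]
    - [[0,0,0],[0,0,0],0.62]
    - [[0,0,0],[0,0,0],0.6]
    - [[0,0,0],[0,0,0],0.58]
  grip_n: 10

```text
time: 4.78
position: [0.3308, 0.2822, 0.2485]
tool_rot: [[0.988, 0.157, 0.0], [0.157, -0.988, 0.006], [0.001, -0.006, -1.0]]
contact_force: [-2.6, 13.6, -2.1]
finger_gap: 0.601
grasp_force: 6.7
```

nudge_tcp:
  increments:
    - [[0,0,0],[0,0,0],0.5]
    - [[0,0,0],[0,0,0],0.5]
  grip_n: 10

```text
time: 5.03
position: [0.3307, 0.2825, 0.2484]
tool_rot: [[0.987, 0.158, 0.001], [0.158, -0.987, 0.007], [0.002, -0.007, -1.0]]
contact_force: [-0.2, 10.6, -0.8]
finger_gap: 0.593
grasp_force: 10.0
```

```bash
python3 -c "
from h import *
d(.329,.280,.2453,-81)"
```

```text
pos [0.3307 0.2825 0.2484] yaw_y -80.92 F [-0.2 10.6 -0.8] tool delta [-0.002   0.0022  0.0031] rz 0.0014 t 5.03 q [ 0.63 -0.35  1.91  0.01  1.58  2.04]
```

To row units: -0.002 m / 0.6 = -0.0033.

nudge_tcp:
  increments:
    - [[0,-0.0033,0],[0,0,0],0.5]
    - [[0,0,0],[0,0,0],0.5]

```text
time: 5.28
position: [0.3306, 0.2836, 0.2484]
tool_rot: [[0.988, 0.157, 0.001], [0.157, -0.988, 0.003], [0.001, -0.003, -1.0]]
contact_force: [-0.4, 6.2, 0.5]
finger_gap: 0.589
grasp_force: 10.0
```

nudge_tcp:
  increments:
    - [[0,0,0],[0,0,0],0.5]
    - [[0,0,0],[0,0,0],0.5]

```text
time: 5.52
position: [0.3306, 0.2835, 0.2484]
tool_rot: [[0.988, 0.157, 0.001], [0.157, -0.988, 0.003], [0.001, -0.003, -1.0]]
contact_force: [-0.9, 5.9, 0.3]
finger_gap: 0.589
grasp_force: 10.0
```

```bash
python3 -c "
from h import *
d(.329,.280,.2453,-81)"
```

```text
pos [0.3306 0.2835 0.2484] yaw_y -80.97 F [-0.9  5.9  0.3] tool delta [-0.0021  0.0032  0.0031] rz 0.0005 t 5.53 q [ 0.63 -0.34  1.91  0.    1.58  2.04]
```

To row units: -0.0025 m / 0.6 = -0.0042.

nudge_tcp:
  increments:
    - [[0,-0.0042,0],[0,0,0],0.5]
    - [[0,0,0],[0,0,0],0.5]
    - [[0,0,0],[0,0,0],0.5]
  grip_n: 45

```text
time: 5.9
position: [0.3305, 0.2848, 0.2483]
tool_rot: [[0.988, 0.156, 0.001], [0.156, -0.988, -0.001], [0.001, 0.001, -1.0]]
contact_force: [-0.2, -1.8, 4.5]
finger_gap: 0.584
grasp_force: 45.0
```

nudge_tcp:
  increments:
    - [[0,0,-0.0067],[0,0,0],0.5]
    - [[0,0,-0.0067],[0,0,0],0.5]
    - [[0,0,-0.005],[0,0,0],0.5]
    - [[0,0,0],[0,0,0],0.5]
    - [[0,0,0],[0,0,0],0.5]

```text
time: 6.52
position: [0.3304, 0.2848, 0.2568]
tool_rot: [[0.988, 0.156, -0.001], [0.156, -0.988, -0.002], [-0.001, 0.002, -1.0]]
contact_force: [5.7, -0.2, -9.9]
finger_gap: 0.585
grasp_force: 45.0
```

```bash
python3 -c "
from h import *
d(.329,.280,.2453,-81)"
```

```text
pos [0.3304 0.2848 0.2568] yaw_y -81.04 F [ 5.7 -0.2 -9.9] tool delta [-0.0022  0.0045  0.0115] rz -0.0008 t 6.53 q [ 0.63 -0.34  1.89 -0.    1.6   2.05]
```

To row units: -0.002 m / 0.6 = -0.0033.

nudge_tcp:
  increments:
    - [[0,0,-0.0033],[0,0,0],0.5]
    - [[0,0,0],[0,0,0],0.5]

```text
time: 6.78
position: [0.3305, 0.2848, 0.2588]
tool_rot: [[0.988, 0.156, -0.001], [0.156, -0.988, -0.002], [-0.001, 0.002, -1.0]]
contact_force: [5.9, -0.4, -10.1]
finger_gap: 0.585
grasp_force: 45.0
```

nudge_tcp:
  increments:
    - [[0,0,0],[0,0,-0.0955],0.5]
    - [[0,0,0],[0,0,-0.0955],0.5]
    - [[0,0,0],[0,0,0],0.5]

```text
time: 7.15
position: [0.3305, 0.2847, 0.2586]
tool_rot: [[0.937, 0.35, -0.001], [0.35, -0.937, -0.003], [-0.001, 0.002, -1.0]]
contact_force: [5.9, -0.6, -11.4]
finger_gap: 0.58
grasp_force: 45.0
```

```bash
python3 -c "
from h import *
d(.329,.280,.2453,-81)
print(np.round(probe_bus.state()['ft_torque'],2))"
```

```text
pos [0.3305 0.2847 0.2586] yaw_y -69.54 F [  5.9  -0.6 -11.4] tool delta [-0.003   0.0038  0.0133] rz 0.2 t 7.15 q [ 0.63 -0.34  1.89 -0.    1.6   1.85]
[-0.2  -1.26  0.02]
```

To row units: 0.001 m / 0.6 = 0.0017, -0.175 rad / 1.0472 = -0.1671.

nudge_tcp:
  increments:
    - [[0.0017,0,0],[0,0,-0.1671],0.5]
    - [[0,0,0],[0,0,-0.1671],0.5]
    - [[0,0,0],[0,0,-0.1671],0.5]
    - [[0,0,0],[0,0,-0.1671],0.5]
    - [[0,0,0],[0,0,-0.1671],0.5]
    - [[0,0,0],[0,0,-0.1671],0.5]
    - [[0,0,0],[0,0,0],0.5]

```text
time: 8.02
position: [0.3317, 0.2845, 0.2585]
tool_rot: [[0.163, 0.987, 0.0], [0.987, -0.163, -0.005], [-0.004, 0.001, -1.0]]
contact_force: [6.2, -4.3, -11.0]
finger_gap: 0.585
grasp_force: 45.0
```

```bash
python3 -c "
from h import *
d(.329,.280,.2453,-9)
print(np.round(probe_bus.state()['ft_torque'],2))"
```

```text
pos [0.3317 0.2845 0.2585] yaw_y -9.37 F [  6.2  -4.3 -11. ] tool delta [-0.0048 -0.002   0.0132] rz -0.0065 t 8.03 q [ 0.63 -0.34  1.89 -0.    1.6   0.8 ]
[-0.79 -1.82 -0.  ]
```

nudge_tcp:
  increments:
    - [[0,0,0],[0,0,-0.0191],0.5]
    - [[0,0,0],[0,0,0],0.5]
    - [[0,0,0],[0,0,0],0.5]

```text
time: 8.4
position: [0.3318, 0.2845, 0.2586]
tool_rot: [[0.146, 0.989, 0.0], [0.989, -0.146, -0.004], [-0.004, 0.001, -1.0]]
contact_force: [6.2, -4.2, -11.4]
finger_gap: 0.583
grasp_force: 45.0
```

```bash
python3 -c "
from h import *
d(.329,.280,.2453,-9)
print(np.round(probe_bus.state()['ft_torque'],2))"
```

```text
pos [0.3318 0.2845 0.2586] yaw_y -8.39 F [  6.2  -4.2 -11.4] tool delta [-0.0048 -0.0021  0.0133] rz 0.0107 t 8.4 q [ 0.63 -0.34  1.89 -0.    1.6   0.78]
[-0.68 -1.78 -0.53]
```

To row units: 0.003 m / 0.6 = 0.005, 0.002 m / 0.6 = 0.0033.

nudge_tcp:
  increments:
    - [[0,0,0.005],[0,0,0],0.5]
    - [[0,0,0.0033],[0,0,0],0.5]
    - [[0,0,0.0017],[0,0,0],0.5]
    - [[0,0,0],[0,0,0],0.5]

```text
time: 8.9
position: [0.3317, 0.2845, 0.2545]
tool_rot: [[0.146, 0.989, 0.001], [0.989, -0.146, -0.004], [-0.003, 0.001, -1.0]]
contact_force: [2.8, -5.7, -1.8]
finger_gap: 0.587
grasp_force: 45.0
```

```bash
python3 -c "
from h import *
d(.332,.284,.2453,-9)"
```

```text
pos [0.3317 0.2845 0.2545] yaw_y -8.39 F [ 2.8 -5.7 -1.8] tool delta [-0.0004  0.0004  0.0092] rz 0.0107 t 8.9 q [ 0.63 -0.34  1.89 -0.    1.59  0.78]
```

nudge_tcp:
  increments:
    - [[0,0,0],[0,0,0],0.68]
    - [[0,0,0],[0,0,0],0.72]
    - [[0,0,0],[0,0,0],0.72]

```text
time: 9.28
position: [0.331, 0.2857, 0.2548]
tool_rot: [[0.143, 0.99, -0.0], [0.99, -0.143, 0.001], [0.0, -0.0, -1.0]]
contact_force: [0.4, -0.8, 0.7]
finger_gap: 0.722
grasp_force: 0.0
```

```bash
python3 -c "
from h import *
d(.332,.284,.2453,-9)"
```

```text
pos [0.331  0.2857 0.2548] yaw_y -8.23 F [ 0.4 -0.8  0.7] tool delta [-0.0016  0.0012  0.0095] rz 0.0134 t 9.28 q [ 0.63 -0.34  1.89  0.    1.59  0.78]
```

nudge_tcp:
  increments:
    - [[-0.0017,0.0013,-0.0233],[0,0,0],0.72]
    - [[0,0,-0.0237],[0,0,0],0.72]
    - [[0,0,0],[0,0,0],0.6]

```text
time: 9.65
position: [0.3322, 0.2847, 0.2852]
tool_rot: [[0.144, 0.99, 0.003], [0.99, -0.144, 0.002], [0.003, 0.003, -1.0]]
contact_force: [0.8, 1.2, 0.3]
finger_gap: 0.642
grasp_force: 0.0
```

nudge_tcp:
  increments:
    - [[0,0,0],[0,0,0],0.45]
    - [[0,0,0],[0,0,0],0.33]
    - [[0,0,0],[0,0,0],0.27]
    - [[0,0,0],[0,0,0],0.2]
    - [[0,0,0],[0,0,0],0.2]
  grip_n: 8

```text
time: 10.28
position: [0.3318, 0.2844, 0.2825]
tool_rot: [[0.144, 0.99, -0.001], [0.99, -0.144, -0.0], [-0.0, -0.0, -1.0]]
contact_force: [0.5, -0.5, -1.3]
finger_gap: 0.245
grasp_force: 8.0
```

```bash
python3 -c "
from h import *
d(.332,.284,.283,-9)"
```

```text
pos [0.3318 0.2844 0.2825] yaw_y -8.25 F [ 0.5 -0.5 -1.3] tool delta [-0.0004  0.0003 -0.0005] rz 0.013 t 10.28 q [ 0.63 -0.35  1.85  0.    1.64  0.77]
```

To row units: -0.01 m / 0.6 = -0.0167, -0.005 m / 0.6 = -0.0083.

nudge_tcp:
  increments:
    - [[0,0,0],[0,0,0],0.2]
    - [[0,0,-0.0083],[0,0,0],0.2]
    - [[0,0,-0.0167],[0,0,0],0.2]
    - [[0,0,0],[0,0,0],0.2]
  grip_n: 35

```text
time: 10.78
position: [0.332, 0.2846, 0.2993]
tool_rot: [[0.143, 0.99, 0.002], [0.99, -0.143, 0.001], [0.002, 0.002, -1.0]]
contact_force: [-0.2, -0.3, -1.4]
finger_gap: 0.241
grasp_force: 35.0
```

```bash
python3 -c "
from h import *
d(.332,.284,.283,-9)"
```

```text
pos [0.332  0.2846 0.2993] yaw_y -8.25 F [-0.2 -0.3 -1.4] tool delta [-0.0006  0.0001  0.0163] rz 0.0132 t 10.78 q [ 0.63 -0.36  1.83  0.    1.67  0.77]
```

nudge_tcp:
  increments:
    - [[0,0,-0.05],[0,0,0],0.2]
    - [[0,0,-0.0667],[0,0,0],0.2]
    - [[0,0,-0.0833],[0,0,0],0.2]
    - [[0,0,-0.0833],[0,0,0],0.2]
    - [[0,0,-0.05],[0,0,0],0.2]
    - [[0,0,0],[0,0,0],0.2]

```text
time: 11.52
position: [0.3317, 0.2843, 0.5004]
tool_rot: [[0.144, 0.99, 0.004], [0.99, -0.144, 0.003], [0.004, 0.004, -1.0]]
contact_force: [-0.6, 0.7, -2.6]
finger_gap: 0.247
grasp_force: 35.0
```

```bash
python3 -c "
from h import *
d(.345,.0,.49,-9);print(proj(cam('scene'),[.332,.284,.26]))
cv2.imwrite('pics/l.png',np.hstack([crop(cam('scene'),140,120,90,110,5),crop(cam('top'),150,165,60,110,5)]))"
```

```text
pos [0.3317 0.2843 0.5004] yaw_y -8.25 F [-0.6  0.7 -2.6] tool delta [-0.2795  0.054   0.0096] rz 0.013 t 11.53 q [ 0.63 -0.3   1.42  0.    2.01  0.77]
[180.78788493 152.44594245]
```

View pics/l.png

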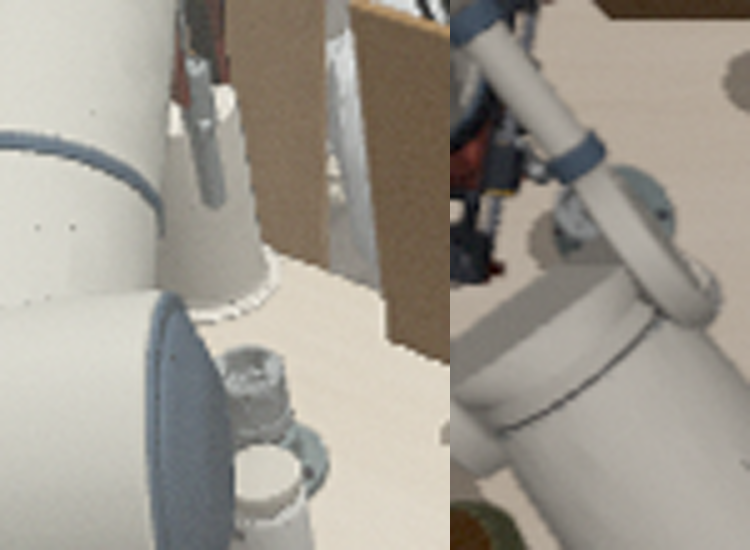

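The arbor is in hand at (205,130), clear of the chuck. The collar at (255,380) is standing open and the near jar at (270,470) is undisturbed. Transit to the block.

To row units: -0.0551 m / 0.6 = -0.0918, -0.0478 m / 0.6 = -0.0797.

nudge_tcp:
  increments:
    - [[-0.0918,0.0142,0],[0,0,0],0.2]
    - [[-0.0918,0.0142,0],[0,0,0],0.2]
    - [[-0.0918,0.0142,0],[0,0,0],0.2]
    - [[-0.0918,0.0142,0],[0,0,0],0.2]
    - [[-0.0918,0.0142,0],[0,0,0],0.2]
    - [[-0.0918,0.0142,0],[0,0,0],0.2]
    - [[-0.0797,0.0265,0],[0,0,0],0.2]
    - [[-0.0797,0.0265,0],[0,0,0],0.2]
    - [[-0.0797,0.0265,0],[0,0,0],0.2]
    - [[-0.0797,0.0265,0],[0,0,0],0.2]
    - [[-0.0797,0.0265,0],[0,0,0],0.2]
    - [[0,0,0],[0,0,0],0.2]

```text
time: 13.18
position: [0.3797, -0.301, 0.4934]
tool_rot: [[0.147, 0.989, -0.006], [0.989, -0.147, 0.005], [0.004, -0.006, -1.0]]
contact_force: [-0.2, 0.4, -1.9]
finger_gap: 0.239
grasp_force: 35.0
```

nudge_tcp:
  increments:
    - [[0,0,0.0667],[0,0,0.1394],0.2]
    - [[0,0,0.0667],[0,0,0.1394],0.2]
    - [[0,0,0.0667],[0,0,0],0.2]
    - [[0,0,0],[0,0,0],0.2]
    - [[0,0,0],[0,0,0],0.2]

```text
time: 13.8
position: [0.3792, -0.2975, 0.3791]
tool_rot: [[0.422, 0.907, 0.001], [0.907, -0.422, -0.001], [-0.0, 0.001, -1.0]]
contact_force: [-0.1, 1.0, -1.2]
finger_gap: 0.244
grasp_force: 35.0
```

```bash
python3 - <<'E'
from h import *
d(.379,-.298,.34,-25)
p=probe_bus.state()['position'];s=cam('scene');c=cam('top')
for k in(.2665,.2065): 
  X=np.array(p)-[0,0,k];print(proj(s,X),proj(c,X))
cv2.imwrite('pics/b.png',np.hstack([crop(s,315,195,75,100,5),crop(c,300,165,75,100,5)]))
E
```

```text
pos [ 0.3792 -0.2975  0.3791] yaw_y -24.94 F [-0.1  1.  -1.2] tool delta [-0.0005 -0.      0.0391] rz 0.001 t 13.8 q [-0.74 -0.23  1.58  0.    1.79 -0.3 ]
[357.2388746  246.38990615] [340.26167135 189.8489898 ]
[360.33552124 231.66074837] [344.46194972 186.4246481 ]
```

View pics/b.png

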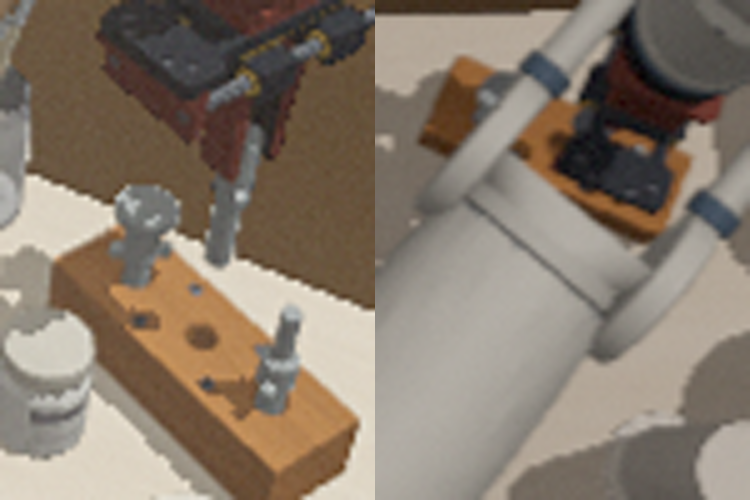

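In the scene crop, the stem foot at (220,258) hangs above the free hole (202,335), between the disc (147,205) and pin (289,320) arbors. In the top crop, the hole is just visible at (565,140). Lower until the foot is just above the mouth, then compare.

Careful with the scale: shifts go in shares of 0.6 m and turns go in shares of 60 degrees. That gives: 0.025 m / 0.6 = 0.0417, 0.024 m / 0.6 = 0.04.

nudge_tcp:
  increments:
    - [[0,0,0.0417],[0,0,0],0.2]
    - [[0,0,0.04],[0,0,0],0.2]
    - [[0,0,0],[0,0,0],0.2]
    - [[0,0,0],[0,0,0],0.2]

```text
time: 14.4
position: [0.3794, -0.2982, 0.3309]
tool_rot: [[0.422, 0.906, 0.002], [0.906, -0.422, -0.002], [-0.001, 0.003, -1.0]]
contact_force: [0.1, -0.4, -1.0]
finger_gap: 0.24
grasp_force: 35.0
```

```bash
python3 - <<'E'
from h import *
d(.379,-.298,.325,-25)
p=probe_bus.state()['position'];s=cam('scene');c=cam('top')
X=np.array(p)-[0,0,.2665];a=proj(s,X)
print(X,a,(a-[330,235]+.5)*9-.5,proj(s,[.3758,-.3012,.05]),(proj(s,[.3758,-.3012,.05])-[330,235]+.5)*9-.5)
J=np.array([(proj(s,X+np.eye(3)[i]*.001)-a) for i in range(3)]);print(J)
cv2.imwrite('pics/f.png',crop(s,330,220,50,60,9))
E
```

```text
pos [ 0.3794 -0.2982  0.3309] yaw_y -24.98 F [ 0.1 -0.4 -1. ] tool delta [-0.     -0.0005  0.0059] rz 0.0004 t 14.4 q [-0.74 -0.23  1.67  0.    1.7  -0.3 ]
[ 0.37944583 -0.29815254  0.06440981] [355.13858369 257.54432933] [230.24725318 206.89896396] [354.9770504  261.98989806] [228.7934536  246.90908251]
[[ 0.12786457 -0.22666595]
 [-0.32320325 -0.13471503]
 [ 0.04730087 -0.22432778]]
```

View pics/f.png

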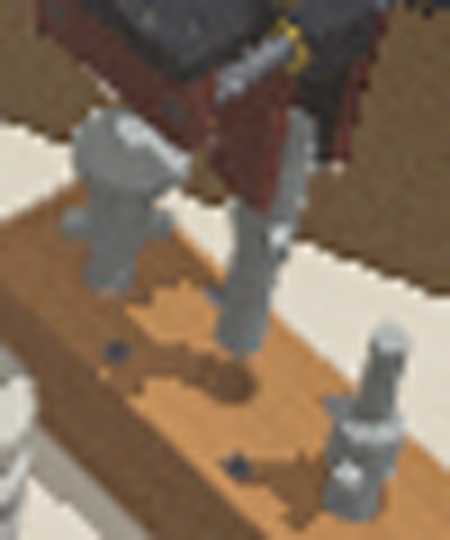

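The stem foot, bottom at (240,355), is above and slightly right of the hole (229,382), with the hole in the arbor's shadow. I'll get the stem's edge numerically.

```bash
python3 - <<'E'
from h import *
s=cam('scene');k=8;x0,y0=347,238
f=cv2.resize(s['frame'][y0:y0+26,x0:x0+18],None,fx=k,fy=k,interpolation=cv2.INTER_CUBIC)
hs=cv2.cvtColor(f,cv2.COLOR_RGB2HSV);m=((hs[...,1]<75)&(hs[...,2]<190)).astype(np.uint8)
for y in range(8*4,26*k,6):
    xs=np.flatnonzero(m[y]); 
    if len(xs): print(round((y+.5)/k-.5+y0,2),((np.array([xs.min(),xs.max()])+.5)/k-.5+x0).round(2),len(xs))
p=np.array(probe_bus.state()['position'])
for h in (0,.02,.04):print(h,proj(s,p-[0,0,.2665-h]))
# predicted silhouette of foot rim
a=np.linspace(0,6.28,60);rim=np.array([proj(s,p-[0,0,.2665]+.008*np.array([np.cos(t),np.sin(t),0])) for t in a]);print(rim.min(0),rim.max(0))
E
```

```text
241.56 [346.56 363.81] 65
242.31 [346.56 363.94] 75
243.06 [346.56 363.94] 90
243.81 [346.56 363.56] 93
244.56 [346.56 362.94] 85
245.31 [346.56 362.69] 68
246.06 [346.56 362.44] 62
246.81 [355.31 362.44] 58
247.56 [355.06 361.81] 55
248.31 [354.69 361.69] 57
249.06 [354.44 361.44] 57
249.81 [354.81 360.69] 48
250.56 [354.81 360.44] 46
251.31 [352.94 360.44] 54
252.06 [352.31 360.19] 64
252.81 [352.69 359.94] 59
253.56 [353.44 359.81] 52
254.31 [354.06 359.69] 46
255.06 [353.94 359.31] 44
255.81 [353.81 359.31] 45
256.56 [353.69 358.94] 43
257.31 [353.94 358.69] 39
258.06 [354.44 358.56] 34
258.81 [355.31 357.31] 17
0 [355.11681353 257.62354182]
0.02 [356.07269468 253.08993209]
0.04 [357.05067113 248.45152744]
[352.340008   255.52390475] [357.89966777 259.74264729]
```

To row units: 0.005 m / 0.6 = 0.0083, 0.004 m / 0.6 = 0.0067.

nudge_tcp:
  increments:
    - [[-0.0033,-0.0058,0.0067],[0,0,0],0.2]
    - [[0,0,0.0083],[0,0,0],0.2]
    - [[0,0,0.0067],[0,0,0],0.2]
    - [[0,0,0.005],[0,0,0],0.2]
    - [[0,0,0.005],[0,0,0],0.2]
    - [[0,0,0],[0,0,0],0.2]

```text
time: 15.3
position: [0.3753, -0.2983, 0.3096]
tool_rot: [[0.422, 0.906, 0.0], [0.906, -0.422, 0.0], [0.0, 0.0, -1.0]]
contact_force: [0.7, -0.1, -1.8]
finger_gap: 0.239
grasp_force: 35.0
```

```bash
python3 -c "
from h import *
d(.3755,-.2985,.2745,-25);print(np.round(probe_bus.state()['ft_torque'],2))"
```

```text
pos [ 0.3753 -0.2983  0.3096] yaw_y -24.98 F [ 0.7 -0.1 -1.8] tool delta [-0.0001  0.0003  0.0351] rz 0.0004 t 15.3 q [-0.74 -0.24  1.71  0.    1.67 -0.31]
[-0.1  -0.27  0.  ]
```

Foot is 7 mm below the mouth with no force, so it's in the hole. Continue down.

To row units: 0.006 m / 0.6 = 0.01.

nudge_tcp:
  increments:
    - [[0,0,0.01],[0,0,0],0.2]
    - [[0,0,0.01],[0,0,0],0.2]
    - [[0,0,0.01],[0,0,0],0.2]
    - [[0,0,0],[0,0,0],0.2]

```text
time: 15.8
position: [0.3753, -0.2983, 0.2911]
tool_rot: [[0.422, 0.906, -0.0], [0.906, -0.422, 0.0], [0.0, -0.0, -1.0]]
contact_force: [2.2, -1.3, -2.6]
finger_gap: 0.244
grasp_force: 35.0
```

```bash
python3 -c "
from h import *
d(.3755,-.2985,.2745,-25)"
```

```text
pos [ 0.3753 -0.2983  0.2911] yaw_y -24.98 F [ 2.2 -1.3 -2.6] tool delta [-0.0001  0.0003  0.0166] rz 0.0004 t 15.8 q [-0.74 -0.23  1.74  0.    1.63 -0.31]
```

nudge_tcp:
  increments:
    - [[0,0,0.01],[0,0,0],0.2]
    - [[0,0,0.0083],[0,0,0],0.2]
    - [[0,0,0.005],[0,0,0],0.2]
    - [[0,0,0],[0,0,0],0.2]
    - [[0,0,0],[0,0,0],0.2]

```text
time: 16.42
position: [0.3752, -0.2983, 0.2777]
tool_rot: [[0.422, 0.906, 0.0], [0.906, -0.422, 0.0], [0.0, 0.0, -1.0]]
contact_force: [2.9, -1.2, -2.3]
finger_gap: 0.24
grasp_force: 35.0
```

```bash
python3 -c "
from h import *
d(.3755,-.2985,.2745,-25)"
```

```text
pos [ 0.3752 -0.2983  0.2777] yaw_y -24.98 F [ 2.9 -1.2 -2.3] tool delta [-0.      0.0003  0.0032] rz 0.0003 t 16.43 q [-0.74 -0.23  1.76  0.    1.61 -0.31]
```

To row units: 0.002 m / 0.6 = 0.0033, 0.0005 m / 0.6 = 0.0008.

nudge_tcp:
  increments:
    - [[0,0.0008,0.0033],[0,0,0],0.2]
    - [[0,0,0.0025],[0,0,0],0.2]
    - [[0,0,0.0017],[0,0,0],0.2]
    - [[0,0,0],[0,0,0],0.2]
    - [[0,0,0],[0,0,0],0.2]

```text
time: 17.05
position: [0.3756, -0.2986, 0.2744]
tool_rot: [[0.422, 0.906, 0.001], [0.906, -0.422, -0.001], [-0.0, 0.001, -1.0]]
contact_force: [-0.8, 0.8, 5.4]
finger_gap: 0.24
grasp_force: 35.0
```

```bash
python3 -c "
from h import *
d(.3755,-.2985,.2745,-25)"
```

```text
pos [ 0.3756 -0.2986  0.2744] yaw_y -24.98 F [-0.8  0.8  5.4] tool delta [ 0.     -0.0001 -0.0001] rz 0.0003 t 17.05 q [-0.74 -0.22  1.76 -0.    1.6  -0.31]
```

nudge_tcp:
  increments:
    - [[0,0,0.0025],[0,0,0],0.2]
    - [[0,0,0],[0,0,0],0.2]
    - [[0,0,0],[0,0,0],0.2]

```text
time: 17.42
position: [0.3757, -0.2987, 0.2743]
tool_rot: [[0.422, 0.906, 0.002], [0.906, -0.422, -0.002], [-0.001, 0.002, -1.0]]
contact_force: [-0.9, 1.4, 11.2]
finger_gap: 0.238
grasp_force: 35.0
```

```bash
python3 -c "
from h import *
d(.3755,-.2985,.2745,-25)"
```

```text
pos [ 0.3757 -0.2987  0.2743] yaw_y -24.99 F [-0.9  1.4 11.2] tool delta [ 0.0001 -0.0002 -0.0002] rz 0.0002 t 17.43 q [-0.74 -0.22  1.76 -0.    1.6  -0.31]
```

On the floor, at exactly the expected height. Release, rise, and check.

To row units: -0.05 m / 0.6 = -0.0833, -0.04 m / 0.6 = -0.0667.

nudge_tcp:
  increments:
    - [[0,0,-0.0033],[0,0,0],0.2]
    - [[0,0,0],[0,0,0],0.3]
    - [[0,0,0],[0,0,0],0.45]
    - [[0,0,0],[0,0,0],0.5]
    - [[0,0,-0.0333],[0,0,0],0.5]
    - [[0,0,-0.0667],[0,0,0],0.5]
    - [[0,0,-0.0833],[0,0,0],0.5]
    - [[0,0,-0.0833],[0,0,0],0.5]
    - [[0,0,-0.0833],[0,0,0],0.5]
    - [[0,0,0],[0,0,0],0.5]

```text
time: 18.68
position: [0.375, -0.2979, 0.4904]
tool_rot: [[0.422, 0.906, 0.007], [0.906, -0.422, -0.007], [-0.003, 0.01, -1.0]]
contact_force: [-0.3, -0.7, -0.2]
finger_gap: 0.502
grasp_force: 0.0
```

```bash
python3 - <<'E'
from h import *
d(.335,-.05,.49)
cv2.imwrite('pics/g.png',crop(cam('scene'),310,220,85,80,7))
E
```

```text
pos [ 0.375  -0.2979  0.4904] yaw_y -24.98 F [-0.3 -0.7 -0.2] tool delta [ 0.2078 -0.141  -0.0016] rz None t 18.68 q [-0.74 -0.2   1.36  0.    1.97 -0.31]
```

View pics/g.png

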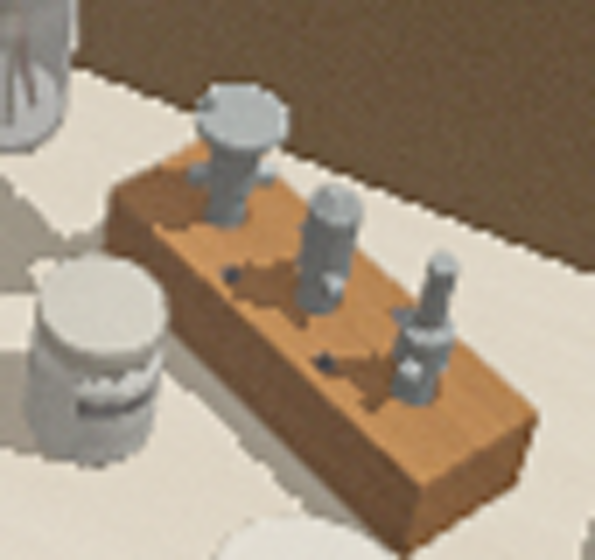

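The cone arbor (330,245) stands upright in the middle hole, ears above the block at the same height as its neighbours. The block jar is unmoved. Back to the chuck.

To row units: 0.0504 m / 0.6 = 0.084, 0.0416 m / 0.6 = 0.0693.

nudge_tcp:
  increments:
    - [[0.0693,-0.047,0],[0,0,0],0.8]
    - [[0.0693,-0.047,0],[0,0,0],0.8]
    - [[0.0693,-0.047,0],[0,0,0],0.8]
    - [[0.0693,-0.047,0],[0,0,0],0.8]
    - [[0.0693,-0.047,0],[0,0,0],0.8]
    - [[0.084,-0.04,0],[0,0,0],0.8]
    - [[0.084,-0.04,0],[0,0,0],0.8]
    - [[0.084,-0.04,0],[0,0,0],0.8]
    - [[0.084,-0.04,0],[0,0,0],0.8]
    - [[0.084,-0.04,0],[0,0,0],0.8]
    - [[0.084,-0.04,0],[0,0,0],0.8]

```text
time: 20.1
position: [0.3323, 0.2864, 0.4826]
tool_rot: [[0.422, 0.907, -0.001], [0.907, -0.422, -0.001], [-0.002, -0.001, -1.0]]
contact_force: [0.6, -0.6, 0.2]
finger_gap: 0.801
grasp_force: 0.0
```

nudge_tcp:
  increments:
    - [[0,0,0.0833],[0,0,-0.1385],0.75]
    - [[0,0,0.0833],[0,0,-0.1385],0.75]
    - [[0,0,0.0833],[0,0,0],0.75]
    - [[0,0,0],[0,0,0],0.75]
    - [[0,0,0],[0,0,0],0.75]

```text
time: 20.72
position: [0.333, 0.2845, 0.3356]
tool_rot: [[0.146, 0.989, 0.001], [0.989, -0.146, 0.001], [0.001, 0.001, -1.0]]
contact_force: [0.6, -0.2, 0.1]
finger_gap: 0.749
grasp_force: 0.0
```

```bash
python3 -c "
from h import *
d(.3317,.2846,.2548,-8.4)"
```

```text
pos [0.333  0.2845 0.3356] yaw_y -8.38 F [ 0.6 -0.2  0.1] tool delta [-0.0002 -0.0014  0.0808] rz 0.0004 t 20.73 q [ 0.63 -0.36  1.76  0.    1.74  0.78]
```

To row units: 0.03 m / 0.6 = 0.05, 0.0205 m / 0.6 = 0.0342.

nudge_tcp:
  increments:
    - [[0,-0.002,0.05],[0,0,0],0.75]
    - [[0,0,0.05],[0,0,0],0.75]
    - [[0,0,0.0342],[0,0,0],0.75]
    - [[0,0,0],[0,0,0],0.75]
    - [[0,0,0],[0,0,0],0.65]
    - [[0,0,0],[0,0,0],0.55]
    - [[0,0,0],[0,0,0],0.5]
    - [[0,0,0],[0,0,0],0.5]
  grip_n: 10

```text
time: 21.72
position: [0.3319, 0.2851, 0.2555]
tool_rot: [[0.145, 0.989, 0.002], [0.989, -0.145, 0.002], [0.003, 0.002, -1.0]]
contact_force: [-1.6, -0.2, 6.8]
finger_gap: 0.593
grasp_force: 10.0
```

```bash
python3 -c "
from h import *
d(.3317,.2846,.2548,-8.4)"
```

```text
pos [0.3319 0.2851 0.2555] yaw_y -8.35 F [-1.6 -0.2  6.8] tool delta [-0.0005 -0.0001  0.0007] rz 0.0008 t 21.73 q [ 0.63 -0.34  1.89  0.    1.59  0.78]
```

To row units: -0.003 m / 0.6 = -0.005, -0.002 m / 0.6 = -0.0033.

nudge_tcp:
  increments:
    - [[0,0,0],[0,0,0],0.5]
    - [[0,0,-0.005],[0,0,0],0.5]
    - [[0,0,-0.0033],[0,0,0],0.5]
    - [[0,0,-0.0025],[0,0,0],0.5]
    - [[0,0,0],[0,0,0],0.5]
    - [[0,0,0],[0,0,0],0.5]
  grip_n: 45

```text
time: 22.48
position: [0.332, 0.285, 0.2586]
tool_rot: [[0.145, 0.989, 0.001], [0.989, -0.145, 0.001], [0.001, 0.0, -1.0]]
contact_force: [4.1, 4.5, -10.1]
finger_gap: 0.584
grasp_force: 45.0
```

```bash
python3 -c "
from h import *
d(.3317,.2846,.2585,-8.4);print(np.round(probe_bus.state()['ft_torque'],2))"
```

```text
pos [0.332  0.285  0.2586] yaw_y -8.36 F [  4.1   4.5 -10.1] tool delta [-0.0004 -0.0002  0.0001] rz 0.0007 t 22.48 q [ 0.63 -0.34  1.89  0.    1.6   0.78]
[ 0.94 -1.07  0.05]
```

To row units: -0.001 m / 0.6 = -0.0017, 0.15 rad / 1.0472 = 0.1432.

nudge_tcp:
  increments:
    - [[0,0,-0.0017],[0,0,0],0.5]
    - [[0,0,0],[0,0,0.0955],0.5]
    - [[0,0,0],[0,0,0.1432],0.5]
    - [[0,0,0],[0,0,0],0.5]

```text
time: 22.98
position: [0.332, 0.2849, 0.2595]
tool_rot: [[0.387, 0.922, 0.001], [0.922, -0.387, 0.001], [0.001, 0.0, -1.0]]
contact_force: [5.0, 5.4, -10.0]
finger_gap: 0.588
grasp_force: 45.0
```

```bash
python3 -c "
from h import *
d(.3317,.2846,.2585,-81);print(np.round(probe_bus.state()['ft_torque'],2))"
```

```text
pos [0.332  0.2849 0.2595] yaw_y -22.78 F [  5.    5.4 -10. ] tool delta [-0.0004 -0.0001  0.001 ] rz 1.0161 t 22.98 q [ 0.63 -0.34  1.88  0.    1.6   1.03]
[ 0.89 -1.16 -0.01]
```

To row units: 0.168 rad / 1.0472 = 0.1604.

nudge_tcp:
  increments:
    - [[0,0,0],[0,0,0.1604],0.5]
    - [[0,0,0],[0,0,0.1604],0.5]
    - [[0,0,0],[0,0,0.1604],0.5]
    - [[0,0,0],[0,0,0.1604],0.5]
    - [[0,0,0],[0,0,0.1604],0.5]
    - [[0,0,0],[0,0,0.1557],0.5]
    - [[0,0,0],[0,0,0],0.5]

```text
time: 23.85
position: [0.3321, 0.2847, 0.2595]
tool_rot: [[0.986, 0.169, 0.001], [0.169, -0.986, -0.0], [0.001, 0.0, -1.0]]
contact_force: [4.7, 4.6, -10.5]
finger_gap: 0.587
grasp_force: 45.0
```

```bash
python3 -c "
from h import *
d(.3317,.2846,.2485,-80.4);print(np.round(probe_bus.state()['ft_torque'],2))"
```

```text
pos [0.3321 0.2847 0.2595] yaw_y -80.25 F [  4.7   4.6 -10.5] tool delta [-0.0005  0.0001  0.011 ] rz 0.0027 t 23.85 q [ 0.63 -0.34  1.89 -0.    1.6   2.03]
[ 0.78 -1.11 -0.03]
```

nudge_tcp:
  increments:
    - [[0,0,0.005],[0,0,0],0.5]
    - [[0,0,0.005],[0,0,0],0.5]
    - [[0,0,0.005],[0,0,0],0.5]
    - [[0,0,0.0033],[0,0,0],0.5]
    - [[0,0,0],[0,0,0],0.5]

```text
time: 24.48
position: [0.3321, 0.2847, 0.2498]
tool_rot: [[0.985, 0.171, 0.001], [0.171, -0.985, 0.0], [0.002, -0.0, -1.0]]
contact_force: [4.9, 2.6, -5.7]
finger_gap: 0.584
grasp_force: 45.0
```

```bash
python3 -c "
from h import *
d(.3317,.2846,.2485,-80.4);print(np.round(probe_bus.state()['ft_torque'],2))"
```

```text
pos [0.3321 0.2847 0.2498] yaw_y -80.17 F [ 4.9  2.6 -5.7] tool delta [-0.0004  0.      0.0013] rz 0.004 t 24.48 q [ 0.63 -0.34  1.9  -0.    1.58  2.03]
[ 0.42 -0.9  -0.09]
```

To row units: 0.0015 m / 0.6 = 0.0025, 0.001 m / 0.6 = 0.0017.

nudge_tcp:
  increments:
    - [[0,0,0.0025],[0,0,0],0.5]
    - [[0,0,0.0017],[0,0,0],0.5]
    - [[0,0,0],[0,0,0],0.5]

```text
time: 24.85
position: [0.3321, 0.2847, 0.2496]
tool_rot: [[0.985, 0.171, 0.003], [0.171, -0.985, 0.001], [0.003, -0.0, -1.0]]
contact_force: [1.3, -1.5, 7.9]
finger_gap: 0.579
grasp_force: 45.0
```

```bash
python3 -c "
from h import *
d(.3317,.2846,.2485,-80.4);print(np.round(probe_bus.state()['ft_torque'],2))"
```

```text
pos [0.3321 0.2847 0.2496] yaw_y -80.17 F [ 1.3 -1.5  7.9] tool delta [-0.0004  0.      0.0011] rz 0.004 t 24.85 q [ 0.63 -0.34  1.9  -0.    1.58  2.03]
[-0.32 -0.27 -0.04]
```

nudge_tcp:
  increments:
    - [[0,0,0.0025],[0,0,0],0.5]
    - [[0,0,0],[0,0,0],0.5]

```text
time: 25.1
position: [0.3321, 0.2847, 0.2495]
tool_rot: [[0.985, 0.171, 0.004], [0.171, -0.985, 0.001], [0.004, -0.001, -1.0]]
contact_force: [-0.2, -2.4, 13.8]
finger_gap: 0.582
grasp_force: 45.0
```

```bash
python3 -c "
from h import *
d(.3317,.2846,.2485,-80.4)"
```

```text
pos [0.3321 0.2847 0.2495] yaw_y -80.17 F [-0.2 -2.4 13.8] tool delta [-0.0004 -0.      0.001 ] rz 0.004 t 25.1 q [ 0.63 -0.34  1.9  -0.    1.58  2.03]
```

To row units: -0.05 m / 0.6 = -0.0833, -0.03 m / 0.6 = -0.05.

nudge_tcp:
  increments:
    - [[0,0,0],[0,0,0],0.65]
    - [[0,0,0],[0,0,0],0.75]
    - [[0,0,0],[0,0,0],0.75]
    - [[0,0,-0.05],[0,0,0],0.75]
    - [[0,0,-0.0833],[0,0,0],0.75]
    - [[0,0,-0.0833],[0,0,0],0.75]
    - [[0,0,-0.0833],[0,0,0],0.75]
    - [[0,0,-0.0833],[0,0,0],0.75]
    - [[0,0,0],[0,0,0],0.75]

```text
time: 26.22
position: [0.3314, 0.2845, 0.4801]
tool_rot: [[0.985, 0.171, 0.006], [0.171, -0.985, 0.004], [0.006, -0.003, -1.0]]
contact_force: [-0.2, -0.8, -0.4]
finger_gap: 0.752
grasp_force: 0.0
```

```bash
python3 -c "
from h import *
d(.345,-.145,.48)"
```

```text
pos [0.3314 0.2845 0.4801] yaw_y -80.15 F [-0.2 -0.8 -0.4] tool delta [-0.0601  0.4255 -0.0016] rz None t 26.23 q [ 0.63 -0.32  1.47  0.    1.98  2.03]
```

To row units: 0.0532 m / 0.6 = 0.0887, -0.0075 m / 0.6 = -0.0125.

nudge_tcp:
  increments:
    - [[-0.0125,0.0887,0],[0,0,0],0.75]
    - [[-0.0125,0.0887,0],[0,0,0],0.75]
    - [[-0.0125,0.0887,0],[0,0,0],0.75]
    - [[-0.0125,0.0887,0],[0,0,0],0.75]
    - [[-0.0125,0.0887,0],[0,0,0],0.75]
    - [[-0.0125,0.0887,0],[0,0,0],0.75]
    - [[-0.0125,0.0887,0],[0,0,0],0.75]
    - [[-0.0125,0.0887,0],[0,0,0],0.75]

```text
time: 27.22
position: [0.345, -0.1468, 0.4742]
tool_rot: [[0.985, 0.171, -0.002], [0.171, -0.985, 0.001], [-0.001, -0.001, -1.0]]
contact_force: [0.8, -0.9, -1.0]
finger_gap: 0.75
grasp_force: 0.0
```

nudge_tcp:
  increments:
    - [[-0.0422,0.0865,0],[0,0,0],0.75]
    - [[-0.0422,0.0865,0],[0,0,0],0.75]
    - [[-0.0422,0.0865,0],[0,0,0],0.75]
    - [[-0.0422,0.0865,0],[0,0,0],0.75]
    - [[-0.0422,0.0865,0],[0,0,0],0.75]
    - [[-0.0422,0.0865,0],[0,0,0],0.75]
    - [[-0.0422,0.0865,0],[0,0,0],0.75]
    - [[-0.0422,0.0865,0],[0,0,0],0.75]
    - [[-0.0422,0.0865,0],[0,0,0],0.75]
    - [[-0.0422,0.0865,0],[0,0,0],0.75]
    - [[0,0,0],[0,0,0],0.75]

```text
time: 28.6
position: [0.1833, -0.7052, 0.4651]
tool_rot: [[0.986, 0.167, -0.003], [0.167, -0.986, 0.013], [-0.001, -0.013, -1.0]]
contact_force: [1.3, 1.0, -1.8]
finger_gap: 0.749
grasp_force: 0.0
```

```bash
python3 - <<'E'
from h import *
s=cam('scene');c=cam('top')
cv2.imwrite('pics/z.png',np.hstack([crop(s,160,171,64,64,6),crop(c,160,185,64,64,6)]))
for z in(.092,.0985):print(z,(proj(s,[.3318,.2846,z])-[160,171]+.5)*6)
E
```

```text
0.092 [171.3221579  138.74261208]
0.0985 [169.72802822 129.93493069]
```

View pics/z.png

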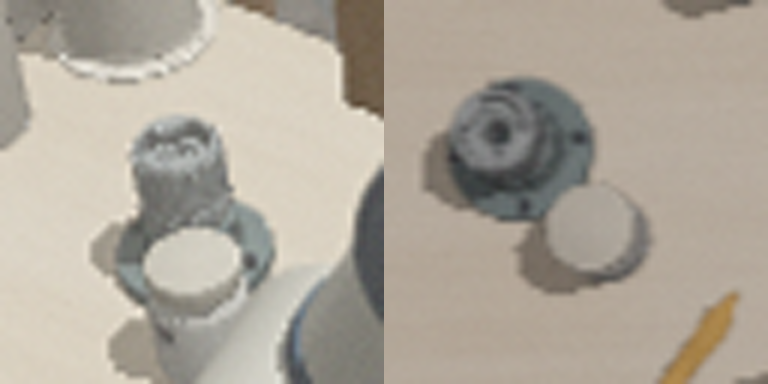

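The left crop shows the collar (180,160) low on its shoulder without the arbor, and the near jar where it was. In the right crop, the bore is at (497,130). I'll check the collar's height numerically against the first (closed) image.

```bash
python3 - <<'E'
from h import *
a=cv2.imread('pics/s1.png')[:,:384].astype(int);b=cv2.imread('pics/z.png')[:,:384].astype(int)
R=(slice(150,225),slice(125,235))
for n,(y0,y1,x0,x1) in dict(collar=(150,225,122,240),jar=(235,380,140,190)).items():
    print(n,[(k,round(np.abs(a[y0:y1,x0:x1]-b[y0-k:y1-k,x0:x1]).mean(),1)) for k in(-2,0,2,4,6,8,10) if y1-k<=384])
a=cv2.imread('pics/t1.png')[:,:390];a=cv2.resize(a,(360,360)).astype(int);b=cv2.imread('pics/z.png')[:360,384:744].astype(int)
print([(k,round(np.abs(a[180:290,150:270]-b[180:290,150+k:270+k]).mean(),1)) for k in(-4,-2,0,2,4)])
f0=cv2.imread('pics/top0.png').astype(int);f1=cam('top')['frame'][:,:,::-1].astype(int)
print('rod',np.abs(f0-f1)[155:200,245:280].mean(),'blockjar',np.abs(f0-f1)[200:225,310:330].mean(),'nearjar',np.abs(f0-f1)[215:235,185:208].mean())
E
```

```text
collar [(-2, np.float64(6.8)), (0, np.float64(4.2)), (2, np.float64(6.4)), (4, np.float64(9.5)), (6, np.float64(12.2)), (8, np.float64(14.3)), (10, np.float64(16.0))]
jar [(-2, np.float64(4.4)), (0, np.float64(1.5)), (2, np.float64(4.3)), (4, np.float64(7.8)), (6, np.float64(11.1)), (8, np.float64(14.2)), (10, np.float64(17.1))]
[(-4, np.float64(5.9)), (-2, np.float64(4.0)), (0, np.float64(3.3)), (2, np.float64(4.9)), (4, np.float64(7.1))]
rod 3.2364021164021164 blockjar 21.52 nearjar 3.464492753623188
```

The collar matches its closed height at zero shift, the jars and rod haven't moved, and the arm is clear. Handing in.

```bash
python3 -c "
from bench import r, probe_bus, read_camera
print(r.job_done())"
```

```text
the job is handed in; nothing more can be done
None
```

The job is handed in at about 29 s of the 72 s allowed: the cone arbor stands fully home in the block's middle hole, the collar is closed and sprung down, and the images show the other arbors, jars and rod where they were.

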